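# Half-aperture exposure of a resin mould

### The job

Give the mould inside the light-curing chamber a half-aperture exposure: press the black plunger head on top of the timer all the way down to its stop and let it spring back up, and only then slide the chamber's spring-loaded shutter by its upright tab to half travel and hold it there. The program finishes while the robot is still holding the shutter half open, because the spring shuts it if it is let go. Never let the shutter open beyond three quarters of its travel, and leave the moulds and the jar on the bench undisturbed.

Things in the scene. Friction and masses are not known exactly. Their poses are not given: they have to be found in the camera images.
- chamber: light-curing chamber, fixed, left or right of the robot's midline: white box 150 (its x) x 220 (its y) x 100 high with aluminium top. Origin: centre of its underside on the bench; z up. The closed shutter covers a window in its top, 66 x 74, centred at x 0, y -45. Two rails 12 wide, 8 above the top, run along its y at x = +-51.
- half_mark (a point): on the chamber's top (100 above the bench) at its x = -66, y = -5 mm: the longer, thicker dark mark outside the rail, the middle of three; the same marks lie at x = +66. With the tab's middle (and the shutter's pointer line) level with it the shutter is at half travel; the thin marks at y = -45 and +35 are closed and fully open.
- shutter (a joint): travel of the flat dark-grey steel shutter (88 x 90 x 5 plate on the chamber's top, a dark pointer line over each rail): 0 closed, 0.080 m fully open, half travel 0.040 m. It slides along the chamber's +y. A spring pulls it shut: about 2.3 N at closed, rising 0.15 N per mm to about 8 N at half and 14 N fully open; let go, it snaps shut.
- tab_top (a point): middle of the top face of the black upright tab fixed on the middle of the shutter, to be pinched or pushed: the tab is 30 along the chamber's x, 14 along its y and 45 high above the plate, with a 3 high foot flange 40 x 24. This point is 150.5 above the bench, at chamber x = 0, and y = -45 mm when closed, -5 mm at half travel; axes parallel to the chamber's.
- timer: exposure timer, fixed to the bench: grey plastic block 90 x 90 x 58 high with a round white dial on its front and a plunger on top, on the other side of the midline from the chamber. Origin: centre of its underside; z up; it has some yaw.
- plunger (a joint): travel of the timer's plunger: 0 up, 0.018 m fully down on its stop. It moves straight down; a spring pushes it back up, about 2.7 N at the top rising to about 8 N at the stop.
- plunger_top (a point): middle of the top face of the plunger's round black mushroom head (34 dia x 12 high, centred over the timer): 104 above the bench when up, 86 when fully down
- mould_a: loose thick round teal mould, 64 dia x 36 high (mm), a bystander standing on the bench; origin: centre of its underside
- mould_b: loose round white plaster mould, 68 dia x 30 high (mm), a bystander standing on the bench; origin: centre of its underside
- mould_e: loose thick round white plaster mould near the timer, 60 dia x 34 high (mm), a bystander standing on the bench; origin: centre of its underside
- mould_f: loose rectangular yellow-green mould near the chamber, 55 x 70 x 28 high (mm), a bystander standing on the bench; origin: centre of its underside
- jar: loose closed jar behind the timer, 60 dia x 75 high (mm), a bystander standing on the bench; origin: centre of its underside
Mind the look-alikes: they are no part of the job. Of the things that look like the timer, the largest one is meant.

How it is judged:
By the outcome, as a careful person would: the job done as asked, in the order asked, and still so for the second after the job is handed in, while the arm keeps its last pose, push and grip.
It also fails if it takes over 38 s, if anything falls off the work surface, if the arm or the gripper's body presses on something with over 40 N, if the wrist force passes 120 N, or if a joint passes its speed limit or range.

### The arm

A 7-joint arm with a two-finger parallel gripper is mounted at the origin on the work surface. World frame = base frame: x ahead of the robot, y to its left, z up, the work surface at z = 0. Lengths are in m, angles in rad, forces in N, time in s.
With the tool pointing down it reaches from about 0.4 to 0.85 m from the base axis. Payload 6.9 kg.
Tool frame: the origin (TCP) lies between the finger pads; the fingertips stand 25 mm ahead of it and the grasp point (between the pads) lies 6 mm ahead of it; z points along the fingers, y is the line along which they close (so a half turn about z gives the same grasp; the last joint's range is limited). The gripper opens to 85 mm and grips with 20 to 120 N. Pads are 22 mm wide; open, the fingers measure 114 mm over their backs; the gripper's body (76 mm by 85 mm) begins 54 mm behind the grasp point. The pads swing forward as they close: fully open they stand 13 mm farther back than shut.
Start: joints at [1.371, 0.507, -0.238, 1.5, 0.126, 1.149, -0.155], TCP at [0.188, -0.596, 0.234] pointing down, gripper open.
Joint ranges: [-3.08, 3.08], [-0.24, 2.05], [-1.43, 1.35], [0, 2.5], [-1.52, 4.66], [0.17, 1.96], [-2.89, 2.89]. Speed limits (rad/s): [2.39, 2.39, 3.14, 3.14, 3.14, 3.14, 3.14].

### API

Orientations are given as [roll, pitch, yaw] about the fixed x, y, z axes, in that order (R = Rz(yaw) Ry(pitch) Rx(roll)).
In Python, from station import status, eyes, hand_in gives the robot as it stands. The module is installed in compiled form; this text tells all that it offers.
- The arm moves only by the tool step_arm, never from a script. Its argument "motion" is a list of rows, each an object with "gripper": the closure, from -1 (fully open) to 1 (shut); "dp": the shift along the world's x, y, z in units of 25 mm (1.0 is 25 mm), a list of three; "twist": the turn about the world's z in units of 6 degrees (1.0 is 6 degrees). In form: [{"gripper": gripper, "dp": [dx, dy, dz], "twist": twist}, ...]. A call has 1 to 8 rows; each row is the pose to reach, as a shift and turn from the pose commanded when the call began; what a row does not reach only later rows make up. A row lasts 1/12 s, in which the tool goes at most 41.7 mm and 7.16 degrees, less where a joint would pass 70% of its speed; a pose out of reach is approached as far as the arm can. A call with a gripper value outside its range is refused whole. The fingers move at their own pace and stop on an object; "newtons" is the grip in N (left out, the last holds). Time passes only in rows, so rows that repeat a pose let the fingers close. It gives the time, the measured TCP pose, the force, the opening and the grip force at its end, in the units of the state.
- status.get_state(): the state, without advancing time (a new reading comes with each control period).
- eyes.get_image(name): name is "scene" or "side" or "wrist"; returns (picture, depth): 420x560x3 uint8, red, green, blue; 420x560 float32, m along the optical axis (not along the pixel's ray), 0 where there is no reading.
- eyes.camera_params(name): a dict with "fx", "fy", "cx", "cy" (pixels), "D" ([k1, k2, p1, p2, k3] as OpenCV has them; the pictures are not rectified), "T" (4x4, takes a point from camera to world coordinates). Camera axes: x right, y down, z forward; pixel columns grow to the right and rows downward; lengths in m; the calibration is good to about 2 mm. A picture is of the moment at which its call begins: read the wrist's pose just before it. camera_params takes no time and is no camera call; for the wrist camera it gives the pose at the moment of the call.
- hand_in(): hands the job in; it is judged then, once.
The state is a dict: "time_s": time; "joint_positions": joint angles; "qvel": joint speeds; "joint_torque": joint torques, N m; "tool_pos": TCP position; "ee_rot": TCP orientation; "wrist_force": force on the tool from outside, world axes, zero at the start; "torque": the same for the moment, N m; "width": opening from 0.0 (shut) to 1.0 (fully open); "grip_force": force on a finger pad.
Only numpy, scipy, OpenCV 4.12 (cv2) and the standard library are available. Lean on these libraries where they do the work, as an engineer would, in place of code of your own. Each camera call takes 0.05 s, during which the arm holds its last target. There are 200 camera calls.

## Working session

There is one attempt and no reset: what is moved stays moved. The work goes in short steps, Python scripts to look and compute and a tool call to move; the robot and the scene stay as the last step left them, time stands still between calls to the robot, and variables do not carry over. Pictures are saved under pics/ and viewed, at most 10 in all, crops included, and the job is handed in when it is done.

Besides the shell and the picture viewer there is one more tool, called after "Request:" by a JSON object that holds its "method" and its "body", one argument or row to a line. step_arm: Moves the arm, as the interface text tells. Its arguments: {"type":"object","properties":{"motion":{"type":"array","items":{"type":"object","properties":{"gripper":{"type":"number"},"dp":{"type":"array","items":{"type":"number"}},"twist":{"type":"number"}}}},"newtons":{"type":"number"}},"required":["motion"]}

```bash
mkdir -p pics
cat > h.py <<'E'
import numpy as np, cv2
from station import status, eyes, hand_in
def grab(n):
    P=eyes.camera_params(n); im,d=eyes.get_image(n); return im,d,P
def world(P,d,us,vs):
    us=np.asarray(us,float);vs=np.asarray(vs,float)
    K=np.array([[P['fx'],0,P['cx']],[0,P['fy'],P['cy']],[0,0,1]])
    n=cv2.undistortPoints(np.stack([us,vs],-1).reshape(-1,1,2),K,np.array(P['D'],float)).reshape(-1,2)
    z=d[vs.astype(int),us.astype(int)] if np.ndim(d)==2 else d
    p=np.c_[n*z[:,None],z]; T=np.array(P['T']); return p@T[:3,:3].T+T[:3,3]
def cloud(P,d):
    v,u=np.mgrid[0:420,0:560]; w=world(P,d,u.ravel(),v.ravel()).reshape(420,560,3); w[d==0]=np.nan; return w
E
python3 - <<'E'
from h import *
s=status.get_state(); print({k:np.round(v,3).tolist() for k,v in s.items()})
o=[]
for n in ['scene','side']:
    im,d,P=grab(n); np.savez(n,im=im,d=d,w=cloud(P,d)); cv2.imwrite(f'pics/{n}.png',im[:,:,::-1])
    print(n,np.round(np.array(P['T'])[:3,3],2),P['fx'])
E
```

```text
{'time_s': 0.0, 'joint_positions': [1.371, 0.508, -0.237, 1.501, 0.126, 1.149, -0.155], 'qvel': [-0.0, -0.001, 0.001, 0.0, -0.001, -0.0, 0.001], 'joint_torque': [0.001, -62.061, -2.186, -24.966, 0.013, 0.012, -0.0], 'tool_pos': [0.188, -0.596, 0.233], 'ee_rot': [-3.14, 0.0, 0.306], 'wrist_force': [0.061, 0.563, -0.585], 'torque': [-0.002, -0.063, 0.019], 'grip_force': 0.0, 'width': 0.999}
scene [0.92 0.65 0.67] 388.97282599193807
side [ 0.5  -1.05  0.84] 513.153546588324
```

View pics/scene.png

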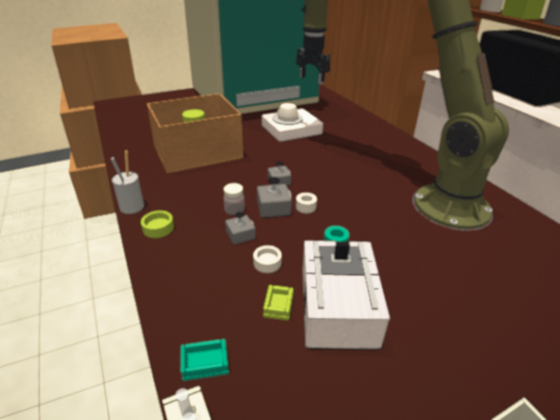

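View pics/side.png

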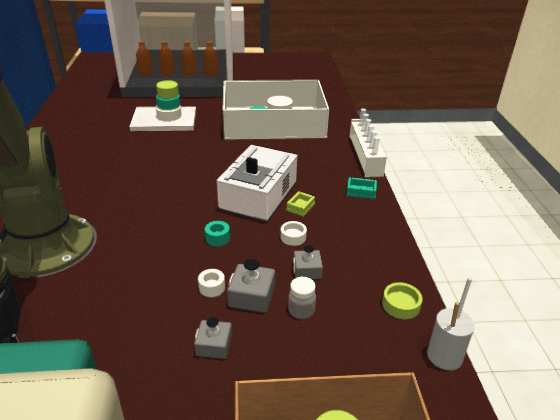

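The scene view shows three timer look-alikes at (274,197), (279,174) and (240,229). In the side view they are at (252,285), (213,336) and (308,262). The one at scene (274,197) / side (252,285) is the largest. The chamber is at scene (342,290) / side (258,180), and its tab is at side (252,166).

Run:
```python
from h import *
for n,tb,cb in [('side',(225,255,282,312),(215,145,300,220)),('scene',(252,176,294,218),(298,232,388,352))]:
    f=np.load(n+'.npz'); w=f['w']
    c=lambda b: w[b[1]:b[3],b[0]:b[2]].reshape(-1,3)
    t=c(tb)
    for lo,hi,nm in [(.052,.064,'block'),(.098,.108,'head')]:
        p=t[(t[:,2]>lo)&(t[:,2]<hi)]; 
        r=cv2.minAreaRect((p[:,:2]*1000).astype(np.float32)) if len(p)>3 else None
        print(n,nm,len(p),p.mean(0).round(4) if len(p) else'',r)
    q=c(cb)
    for lo,hi,nm in [(.095,.115,'top'),(.140,.158,'tab')]:
        p=q[(q[:,2]>lo)&(q[:,2]<hi)]
        print(n,nm,len(p),p.mean(0).round(4),cv2.minAreaRect((p[:,:2]*1000).astype(np.float32)), np.nanmax(p[:,2]))
    # everything over 2cm in workspace: blobs
    m=((w[...,2]>.02)&(w[...,0]>.1)&(w[...,0]<.9)&(abs(w[...,1])<.7)).astype(np.uint8)
    k,l,st,_=cv2.connectedComponentsWithStats(m)
    for i in range(1,k):
        if st[i,4]>60:
            p=w[l==i]; print(st[i].tolist(),np.round(p.min(0),3),np.round(p.max(0),3))
f=np.load('side.npz')['im'];g=np.load('scene.npz')['im']
a=cv2.resize(f[140:360,190:340],None,fx=2.6,fy=2.6,interpolation=3);b=cv2.resize(g[160:360,220:390],(a.shape[1],a.shape[0]),interpolation=3)
cv2.imwrite('pics/crop.png',np.hstack([a,b])[:,:,::-1])
```

```text
side block 960 [ 0.5165 -0.2269  0.0573] ((515.3175659179688, -218.86651611328125), (91.78388214111328, 92.29434967041016), 74.2441177368164)
side head 135 [ 0.5164 -0.2206  0.1027] ((515.9788208007812, -218.78359985351562), (33.508453369140625, 30.308273315429688), 87.65452575683594)
side top 2098 [0.5486 0.1762 0.1021] ((549.9085693359375, 192.21426391601562), (227.1566162109375, 153.80369567871094), 63.337158203125) 0.1145854961085866
side tab 59 [0.5295 0.1477 0.1466] ((529.3833618164062, 149.31704711914062), (17.42630958557129, 30.248598098754883), 76.39159393310547) 0.1509220409123323
[155, 84, 28, 42, 824] [0.199 0.62  0.02 ] [0.292 0.7   0.14 ]
[223, 91, 106, 44, 2965] [0.445 0.534 0.02 ] [0.805 0.7   0.113]
[350, 119, 23, 53, 336] [0.881 0.278 0.02 ] [0.9   0.552 0.071]
[217, 145, 81, 73, 4019] [0.434 0.057 0.02 ] [0.665 0.322 0.151]
[347, 177, 30, 17, 246] [0.807 0.16  0.02 ] [0.899 0.24  0.034]
[287, 191, 28, 19, 223] [0.626 0.087 0.02 ] [0.705 0.174 0.031]
[205, 221, 25, 19, 368] [ 0.404 -0.035  0.02 ] [0.466 0.029 0.04 ]
[281, 221, 26, 19, 253] [ 0.599 -0.043  0.02 ] [0.
[... 1577 characters left out ...]
.02 ] [ 0.568 -0.16   0.108]
[224, 183, 21, 28, 492] [ 0.595 -0.285  0.02 ] [ 0.653 -0.226  0.081]
[297, 193, 20, 15, 244] [ 0.394 -0.212  0.02 ] [ 0.455 -0.15   0.039]
[141, 211, 32, 22, 378] [ 0.808 -0.3    0.02 ] [ 0.891 -0.215  0.038]
[226, 211, 30, 29, 570] [ 0.617 -0.17   0.02 ] [ 0.683 -0.101  0.078]
[303, 226, 87, 120, 8183] [ 0.399 -0.032  0.02 ] [0.662 0.325 0.154]
[254, 246, 28, 22, 321] [ 0.595 -0.036  0.02 ] [0.663 0.031 0.034]
[264, 285, 29, 29, 412] [0.624 0.091 0.02 ] [0.703 0.175 0.032]
[180, 339, 48, 36, 719] [0.807 0.163 0.02 ] [0.9   0.243 0.035]
[188, 387, 22, 33, 423] [0.88  0.287 0.061] [0.9   0.344 0.074]
[492, 398, 54, 22, 614] [0.441 0.549 0.058] [0.514 0.59  0.113]
```

View pics/crop.png

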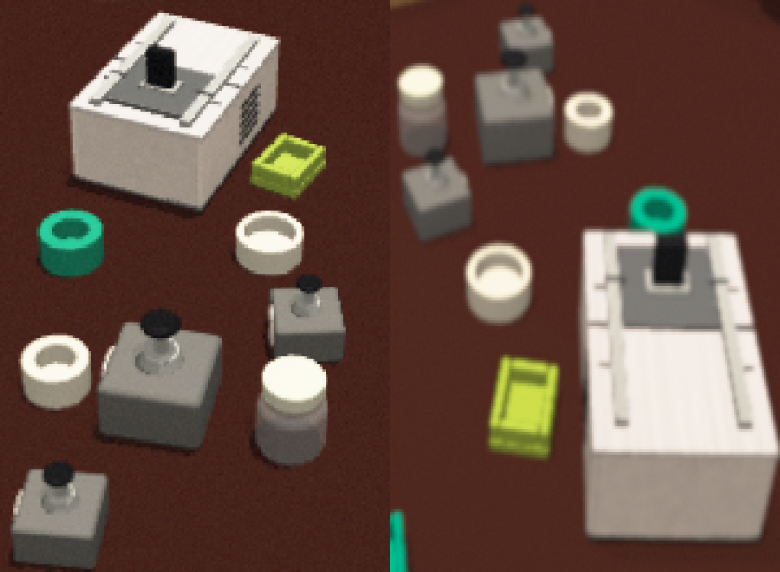

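The crop confirms the largest timer, with its head at world (0.515,-0.216) and z ≈0.104. The tab at (0.528,0.152) is at closed, and the chamber's +y axis is (0.446,0.895). Both cameras agree. I'll move over the timer with the fingers shut.

Request:
{"method": "step_arm", "body": {
  "motion": [
    {"gripper": 1,"dp": [0.98,1.14,0],"twist": 0},
    {"gripper": 1,"dp": [1.96,2.28,0],"twist": -1},
    {"gripper": 1,"dp": [2.94,3.42,0],"twist": -2},
    {"gripper": 1,"dp": [3.92,4.56,0],"twist": -3},
    {"gripper": 1,"dp": [4.9,5.7,0],"twist": -4},
    {"gripper": 1,"dp": [5.88,6.84,0],"twist": -5},
    {"gripper": 1,"dp": [6.86,7.98,0],"twist": -6},
    {"gripper": 1,"dp": [7.84,9.12,0],"twist": -7}
  ],
  "newtons": 60
}}

```text
time_s: 0.77
tool_pos: [0.3848, -0.3663, 0.2339]
ee_rot: [-3.141, 0.001, -0.433]
wrist_force: [1.2, -0.5, -0.5]
width: -0.0
grip_force: 0.0
```

Request:
{"method": "step_arm", "body": {
  "motion": [
    {"gripper": 1,"dp": [1,1.16,0],"twist": 0},
    {"gripper": 1,"dp": [2,2.32,0],"twist": -0.3},
    {"gripper": 1,"dp": [3,3.48,0],"twist": -0.3},
    {"gripper": 1,"dp": [4,4.64,-0.5],"twist": -0.3},
    {"gripper": 1,"dp": [5.24,6.08,-1],"twist": -0.3},
    {"gripper": 1,"dp": [5.24,6.08,-2],"twist": -0.3},
    {"gripper": 1,"dp": [5.24,6.08,-3.1],"twist": -0.3},
    {"gripper": 1,"dp": [5.24,6.08,-3.1],"twist": -0.3}
  ]
}}

```text
time_s: 1.43
tool_pos: [0.5128, -0.2137, 0.1518]
ee_rot: [3.141, 0.009, -0.456]
wrist_force: [-1.1, -0.5, 0.2]
width: -0.004
grip_force: 0.0
```

Run:
```python
from h import *
s=status.get_state(); print(s['tool_pos'],s['ee_rot'],s['wrist_force'])
im,d,P=grab('side'); w=cloud(P,d)
im2,_,_=grab('wrist')
a=cv2.resize(im[180:320,180:320],(420,420),interpolation=3)
cv2.imwrite('pics/press.png',np.hstack([a,im2[:,90:470]])[:,:,::-1])
```

```text
[ 0.51279995 -0.21370234  0.15182606] [ 3.1411183   0.00868295 -0.45594885] [-1.09965269 -0.45476719  0.21128693]
```

View pics/press.png

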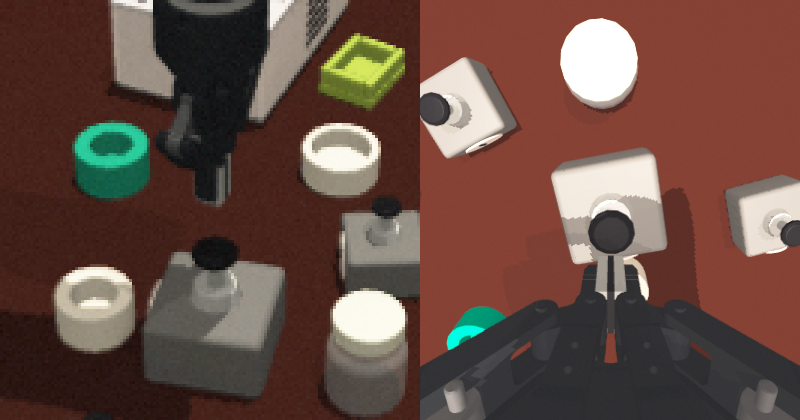

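The side crop shows the shut fingertips directly above the largest timer's head, at (212,205) over (215,240). The wrist picture agrees. Now pressing gently.

Request:
{"method": "step_arm", "body": {
  "motion": [
    {"gripper": 1,"dp": [0.05,-0.05,-0.5],"twist": 0},
    {"gripper": 1,"dp": [0.05,-0.05,-0.8],"twist": 0},
    {"gripper": 1,"dp": [0.05,-0.05,-1.1],"twist": 0},
    {"gripper": 1,"dp": [0.05,-0.05,-1.2],"twist": 0},
    {"gripper": 1,"dp": [0.05,-0.05,-1.3],"twist": 0},
    {"gripper": 1,"dp": [0.05,-0.05,-1.3],"twist": 0},
    {"gripper": 1,"dp": [0.05,-0.05,-1.3],"twist": 0}
  ]
}}

```text
time_s: 2.12
tool_pos: [0.5165, -0.2174, 0.1245]
ee_rot: [-3.142, -0.0, -0.459]
wrist_force: [-0.0, -0.5, 0.8]
width: -0.004
grip_force: 0.0
```

Request:
{"method": "step_arm", "body": {
  "motion": [
    {"gripper": 1,"dp": [-0.04,0.04,-0.1],"twist": 0},
    {"gripper": 1,"dp": [-0.04,0.04,-0.2],"twist": 0},
    {"gripper": 1,"dp": [-0.04,0.04,-0.3],"twist": 0},
    {"gripper": 1,"dp": [-0.04,0.04,-0.3],"twist": 0}
  ]
}}

```text
time_s: 2.45
tool_pos: [0.5151, -0.2161, 0.1162]
ee_rot: [3.142, 0.001, -0.459]
wrist_force: [-0.2, -0.4, 0.2]
width: -0.001
grip_force: 0.0
```

Run:
```python
from h import *
s=status.get_state(); print(s['tool_pos'],s['ee_rot'],s['wrist_force'],s['torque'])
im,d,P=grab('side'); im2,d2,P2=grab('scene')
a=cv2.resize(im[230:320,200:290],(400,400),interpolation=3)
b=cv2.resize(im2[150:230,235:315],(400,400),interpolation=3)
cv2.imwrite('pics/press2.png',np.hstack([a,b])[:,:,::-1])
for dd,PP,b in [(d,P,(225,250,282,312)),(d2,P2,(252,170,294,218))]:
    t=cloud(PP,dd)[b[1]:b[3],b[0]:b[2]].reshape(-1,3)
    print(np.histogram(t[:,2],bins=np.arange(.05,.15,.005)))
```

```text
[ 0.51507785 -0.2161115   0.1161533 ] [ 3.14150657e+00  7.95991849e-04 -4.58504426e-01] [-0.16544067 -0.35364926  0.18392839] [-0.00902479 -0.02715616  0.00417642]
(array([174, 758,  70,  76,  41,  10,   9,   4,   0,  20,  91,  11,   1,
        10,  22,  17,  21,  23,  17]), array([0.05 , 0.055, 0.06 , 0.065, 0.07 , 0.075, 0.08 , 0.085, 0.09 ,
       0.095, 0.1  , 0.105, 0.11 , 0.115, 0.12 , 0.125, 0.13 , 0.135,
       0.14 , 0.145]))
(array([ 68, 201, 236,  22,  44,   7,   7,   7,   0,   8,  21,  40,   0,
         7,  10,  14,  10,  10,   3]), array([0.05 , 0.055, 0.06 , 0.065, 0.07 , 0.075, 0.08 , 0.085, 0.09 ,
       0.095, 0.1  , 0.105, 0.11 , 0.115, 0.12 , 0.125, 0.13 , 0.135,
       0.14 , 0.145]))
```

View pics/press2.png

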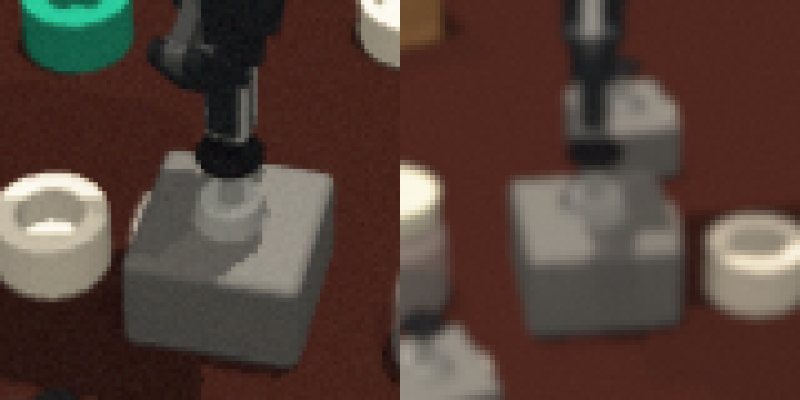

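The head is still up at z≈0.104 and the tips are just above or touching it, so the tips reach less far than the stated 25 mm. I'll keep lowering and watch the force.

Request:
{"method": "step_arm", "body": {
  "motion": [
    {"gripper": 1,"dp": [0,0,-0.12],"twist": 0},
    {"gripper": 1,"dp": [0,0,-0.24],"twist": 0},
    {"gripper": 1,"dp": [0,0,-0.36],"twist": 0},
    {"gripper": 1,"dp": [0,0,-0.36],"twist": 0}
  ]
}}

```text
time_s: 2.88
tool_pos: [0.5153, -0.2162, 0.1071]
ee_rot: [-3.142, 0.0, -0.459]
wrist_force: [0.6, 1.0, 0.8]
width: -0.001
grip_force: 0.0
```

Request:
{"method": "step_arm", "body": {
  "motion": [
    {"gripper": 1,"dp": [0,0,-0.12],"twist": 0},
    {"gripper": 1,"dp": [0,0,-0.24],"twist": 0},
    {"gripper": 1,"dp": [0,0,-0.36],"twist": 0},
    {"gripper": 1,"dp": [0,0,-0.36],"twist": 0}
  ]
}}

```text
time_s: 3.22
tool_pos: [0.5154, -0.2163, 0.0984]
ee_rot: [-3.142, -0.0, -0.459]
wrist_force: [-0.2, 0.4, 3.4]
width: 0.0
grip_force: 2.3
```

Run:
```python
from h import *
s=status.get_state(); print(s['tool_pos'],s['wrist_force'],s['torque'],s['joint_torque'])
im,d,P=grab('side'); im2,d2,P2=grab('scene')
a=cv2.resize(im[230:320,200:290],(400,400),interpolation=3)
b=cv2.resize(im2[150:230,235:315],(400,400),interpolation=3)
cv2.imwrite('pics/press3.png',np.hstack([a,b])[:,:,::-1])
```

```text
[ 0.51541353 -0.21628373  0.09836762] [-0.17491104  0.36514488  3.42648815] [ 0.07563568  0.15882533 -0.01288755] [-6.83984393e-02 -5.61497855e+01 -9.23050269e-01 -1.78251833e+01
  2.64232181e-02 -3.36352950e-01 -1.62271498e-02]
```

View pics/press3.png

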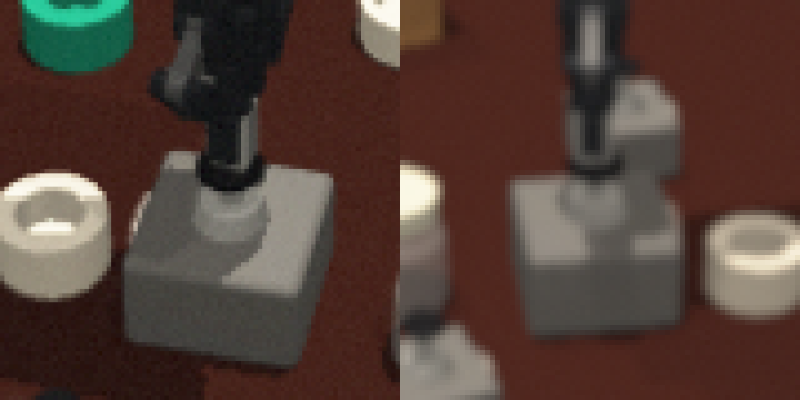

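The head is now moving down and the force is rising. I'll continue to the stop.

Request:
{"method": "step_arm", "body": {
  "motion": [
    {"gripper": 1,"dp": [0,0,-0.12],"twist": 0},
    {"gripper": 1,"dp": [0,0,-0.24],"twist": 0},
    {"gripper": 1,"dp": [0,0,-0.36],"twist": 0},
    {"gripper": 1,"dp": [0,0,-0.36],"twist": 0}
  ]
}}

```text
time_s: 3.65
tool_pos: [0.5154, -0.2163, 0.0897]
ee_rot: [-3.142, -0.0, -0.459]
wrist_force: [-2.2, 0.8, 7.8]
width: -0.002
grip_force: 3.6
```

Request:
{"method": "step_arm", "body": {
  "motion": [
    {"gripper": 1,"dp": [0,0,-0.08],"twist": 0},
    {"gripper": 1,"dp": [0,0,-0.16],"twist": 0},
    {"gripper": 1,"dp": [0,0,-0.16],"twist": 0}
  ]
}}

```text
time_s: 3.9
tool_pos: [0.5155, -0.2163, 0.0887]
ee_rot: [3.141, -0.002, -0.459]
wrist_force: [-8.6, 3.3, 30.9]
width: -0.001
grip_force: 15.6
```

Run:
```python
from h import *
im,d,P=grab('side'); im2,d2,P2=grab('scene')
print(status.get_state()['wrist_force'])
a=cv2.resize(im[230:320,200:290],(400,400),interpolation=3)
b=cv2.resize(im2[150:230,235:315],(400,400),interpolation=3)
cv2.imwrite('pics/press4.png',np.hstack([a,b])[:,:,::-1])
w=cloud(P,d)[225:312,225:282].reshape(-1,3); r=np.hypot(w[:,0]-.515,w[:,1]+.217)
print(np.histogram(w[(r<.02)][:,2],bins=np.arange(.055,.13,.004)))
```

```text
[-8.16286436  3.81075441 31.33632575]
(array([31, 30, 26, 47,  9,  3, 30, 47, 13, 10, 14, 17, 14, 15, 19,  8,  6,
        5]), array([0.055, 0.059, 0.063, 0.067, 0.071, 0.075, 0.079, 0.083, 0.087,
       0.091, 0.095, 0.099, 0.103, 0.107, 0.111, 0.115, 0.119, 0.123,
       0.127]))
```

View pics/press4.png

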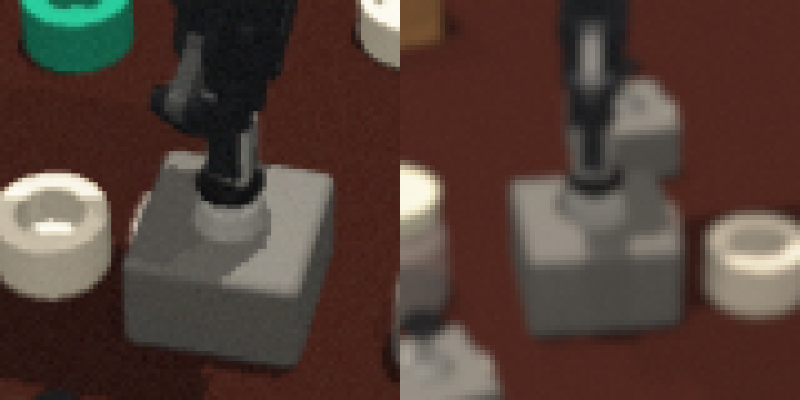

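The head's rim is at z 0.083–0.087 with 31 N on it, so the plunger is fully on its stop. I'll lift off and open.

Request:
{"method": "step_arm", "body": {
  "motion": [
    {"gripper": 1,"dp": [0,0,0.5],"twist": 0},
    {"gripper": 1,"dp": [0,0,1.3],"twist": 0},
    {"gripper": 1,"dp": [0,0,2.6],"twist": 0},
    {"gripper": 1,"dp": [0,0,4],"twist": 0},
    {"gripper": -1,"dp": [0,0.8,5],"twist": 0},
    {"gripper": -1,"dp": [0,2,5.9],"twist": 0},
    {"gripper": -1,"dp": [0,3.5,5.9],"twist": 0},
    {"gripper": -1,"dp": [0.1,5,5.9],"twist": 0}
  ]
}}

```text
time_s: 4.67
tool_pos: [0.5181, -0.0907, 0.2347]
ee_rot: [-3.141, -0.003, -0.461]
wrist_force: [1.4, 0.1, -0.3]
width: 0.563
grip_force: 0.0
```

Run:
```python
from h import *
im,d,P=grab('side'); w=cloud(P,d)
t=w[250:312,225:282].reshape(-1,3); r=np.hypot(t[:,0]-.515,t[:,1]+.217)
print(status.get_state()['tool_pos'],np.histogram(t[r<.02][:,2],bins=np.arange(.075,.13,.004))[0])
m=(w[...,2]>.17)&(abs(w[...,0]-.515)<.12)&(abs(w[...,1]+.09)<.12)
p=w[m]; print(len(p),np.percentile(p[:,2],[0,1,3,10]))
```

```text
[ 0.51860402 -0.08043437  0.23414368] [ 9  7  6  2  0  9 60 70  1  0  0  0  0]
7716 [0.2340834  0.24625441 0.26585387 0.31947805]
```

The plunger has sprung back to 0.103. Now moving above the tab.

Request:
{"method": "step_arm", "body": {
  "motion": [
    {"gripper": -1,"dp": [0.1,1.5,0],"twist": 0},
    {"gripper": -1,"dp": [0.2,3,0],"twist": 0},
    {"gripper": -1,"dp": [0.3,4.5,0],"twist": 0},
    {"gripper": -1,"dp": [0.4,6,0],"twist": 0},
    {"gripper": -1,"dp": [0.4,7.4,0],"twist": 0},
    {"gripper": -1,"dp": [0.4,8.7,0],"twist": 0},
    {"gripper": -1,"dp": [0.4,9.7,0],"twist": 0},
    {"gripper": -1,"dp": [0.4,9.7,0],"twist": 0}
  ]
}}

```text
time_s: 5.38
tool_pos: [0.5268, 0.1582, 0.2329]
ee_rot: [-3.138, 0.002, -0.45]
wrist_force: [-0.5, 0.3, 0.9]
width: 0.996
grip_force: 0.0
```

Run:
```python
from h import *
s=status.get_state(); print(s['tool_pos'],s['ee_rot'],s['width'])
im,d,P=grab('wrist'); cv2.imwrite('pics/wr.png',im[:,:,::-1])
T=np.array(P['T']);K=np.array([[P['fx'],0,P['cx']],[0,P['fy'],P['cy']],[0,0,1]])
w=cloud(P,d); m=(w[...,2]>.143)&(w[...,2]<.158)&(np.hypot(w[...,0]-.528,w[...,1]-.152)<.04)
if m.any(): print(m.sum(),w[m].mean(0),cv2.minAreaRect((w[m][:,:2]*1000).astype(np.float32)))
```

```text
[0.52682844 0.15817596 0.23287253] [-3.13837216e+00  2.31043834e-03 -4.50287334e-01] 0.9960845276349644
584 [0.52637287 0.15044043 0.15020021] ((525.3163452148438, 150.69912719726562), (13.299169540405273, 29.310762405395508), 64.1659164428711)
```

View pics/wr.png

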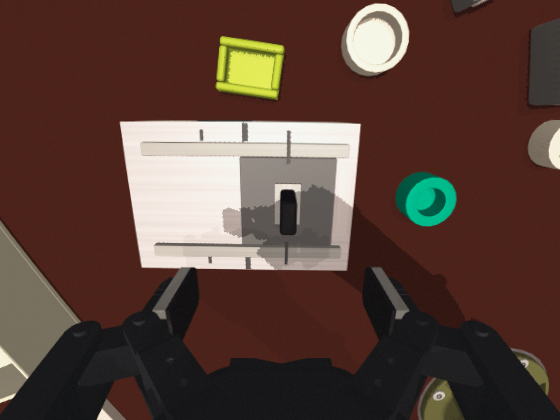

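The wrist view shows the shutter closed, with its pointer at the closed mark (290,140). The tab at (288,212) is at (0.526,0.151) and lies between the open fingers. Descending now.

Request:
{"method": "step_arm", "body": {
  "motion": [
    {"gripper": -1,"dp": [0,0,-1.2],"twist": 0},
    {"gripper": -1,"dp": [0,0,-2.4],"twist": 0},
    {"gripper": -1,"dp": [0,0,-3.4],"twist": 0},
    {"gripper": -1,"dp": [0,0,-4.1],"twist": 0},
    {"gripper": -1,"dp": [0,0,-4.5],"twist": 0},
    {"gripper": -1,"dp": [0,0,-4.5],"twist": 0},
    {"gripper": -1,"dp": [0,0,-4.5],"twist": 0}
  ]
}}

```text
time_s: 6.02
tool_pos: [0.5281, 0.1505, 0.1208]
ee_rot: [3.141, 0.0, -0.46]
wrist_force: [0.1, -0.2, 0.2]
width: 0.998
grip_force: 0.0
```

Request:
{"method": "step_arm", "body": {
  "motion": [
    {"gripper": 1,"dp": [0,0,0],"twist": 0},
    {"gripper": 1,"dp": [0,0,0],"twist": 0},
    {"gripper": 1,"dp": [0,0,0],"twist": 0},
    {"gripper": 1,"dp": [0,0,0],"twist": 0},
    {"gripper": 1,"dp": [0,0,0],"twist": 0},
    {"gripper": 1,"dp": [0,0,0],"twist": 0},
    {"gripper": 1,"dp": [0,0,0],"twist": 0},
    {"gripper": 1,"dp": [0,0,0],"twist": 0}
  ],
  "newtons": 50
}}

```text
time_s: 6.68
tool_pos: [0.528, 0.1513, 0.1211]
ee_rot: [-3.141, -0.0, -0.459]
wrist_force: [-0.9, -0.7, 6.0]
width: 0.155
grip_force: 50.3
```

The tab is pinched at about 13 mm width and 50 N. I'll slide slowly, about 30 mm first.

Request:
{"method": "step_arm", "body": {
  "motion": [
    {"gripper": 1,"dp": [0.04,0.08,0],"twist": 0},
    {"gripper": 1,"dp": [0.12,0.24,0],"twist": 0},
    {"gripper": 1,"dp": [0.21,0.42,0],"twist": 0},
    {"gripper": 1,"dp": [0.3,0.6,0],"twist": 0},
    {"gripper": 1,"dp": [0.4,0.8,0],"twist": 0},
    {"gripper": 1,"dp": [0.49,0.98,0],"twist": 0},
    {"gripper": 1,"dp": [0.54,1.08,0],"twist": 0},
    {"gripper": 1,"dp": [0.54,1.08,0],"twist": 0}
  ]
}}

```text
time_s: 7.35
tool_pos: [0.541, 0.1773, 0.1211]
ee_rot: [3.14, 0.0, -0.459]
wrist_force: [-4.6, -4.3, 9.6]
width: 0.158
grip_force: 51.0
```

```bash
cat > m.py <<'E'
from h import *
s=status.get_state(); print(s['tool_pos'],s['ee_rot'],s['width'],s['wrist_force'])
y=np.array([.446,.895]); print('along from centre',(s['tool_pos'][:2]-np.array([.548,.1925]))@y)
im,d,P=grab('wrist'); im2,_,_=grab('scene'); im3,_,_=grab('side')
np.savez('wr',im=im,d=d,w=cloud(P,d))
b=cv2.resize(im2[230:350,295:390],(380,420),interpolation=3)
cv2.imwrite('pics/sl.png',np.hstack([im[:,90:510],b])[:,:,::-1])
E
python3 m.py
```

```text
[0.540995   0.17727654 0.12110429] [ 3.13951810e+00  1.85154615e-05 -4.59254748e-01] 0.15785177372740003 [-4.64174313 -4.34516061  9.62010464]
along from centre -0.016749227958918173
```

View pics/sl.png

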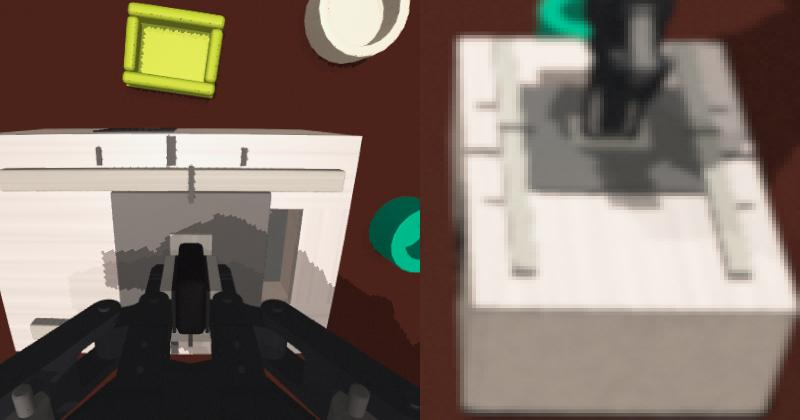

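The wrist view has the marks at columns 243 (closed), 171 (half) and 99 (open), with the pointer at 192. That leaves about 11 mm, which matches the tool's 29 mm of travel. Finishing the slide.

Request:
{"method": "step_arm", "body": {
  "motion": [
    {"gripper": 1,"dp": [0.05,0.1,0],"twist": 0},
    {"gripper": 1,"dp": [0.1,0.2,0],"twist": 0},
    {"gripper": 1,"dp": [0.15,0.3,0],"twist": 0},
    {"gripper": 1,"dp": [0.2,0.4,0],"twist": 0},
    {"gripper": 1,"dp": [0.2,0.4,0],"twist": 0},
    {"gripper": 1,"dp": [0.2,0.4,0],"twist": 0}
  ]
}}

```text
time_s: 8.0
tool_pos: [0.5455, 0.1863, 0.1211]
ee_rot: [3.138, 0.0, -0.46]
wrist_force: [-5.6, -5.6, 10.1]
width: 0.159
grip_force: 51.2
```

```bash
python3 m.py
python3 - <<'E'
from h import *
f=np.load('wr.npz'); im=f['im'].astype(int).sum(2); w=f['w']; y=np.array([.446,.895]); x=np.array([.895,-.446])
c=np.array([.548,.1925]); X=(w[...,:2]-c)@x; Y=(w[...,:2]-c)@y; Z=w[...,2]
# dark pixels outside rail (marks) and on the +-x rail (pointer); find profile of darkness in Y
for nm,m in [('marks+',(abs(X-.066)<.004)&(abs(Z-.1)<.006)),('ptr+',(abs(X-.051)<.005)&(Z>.103)&(Z<.118))]:
    m=m&(abs(Y)<.07)
    b=np.round(Y[m]*500).astype(int)
    pr={k*2:int(np.median(im[m][b==k])) for k in np.unique(b)}
    med=np.median(list(pr.values())); print(nm,med,{k:v for k,v in pr.items() if v<med*.85})
E
```

```text
[0.54548398 0.18634874 0.12107108] [ 3.13825752e+00  3.89105098e-04 -4.59823067e-01] 0.15869731463124864 [-5.55793976 -5.57359563 10.10752056]
along from centre -0.006627525481193107
marks+ 716.0 {np.int64(-8): 324, np.int64(-6): 319, np.int64(32): 553}
ptr+ 616.0 {np.int64(-10): 423, np.int64(-8): 315, np.int64(-6): 515}
```

View pics/sl.png

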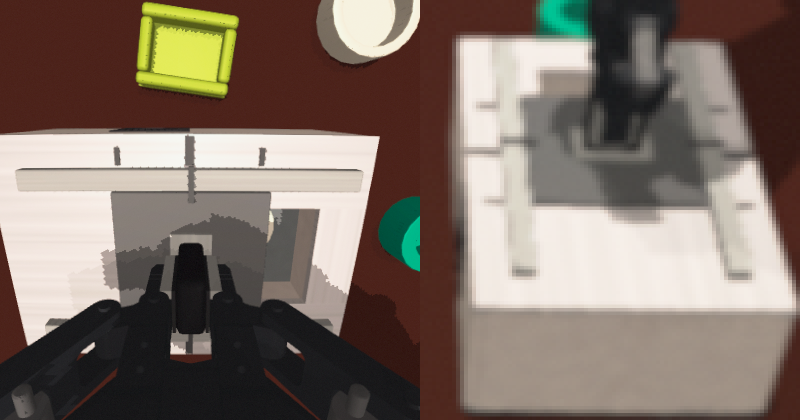

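The pointer is level with the half mark at column 190, less than 1 mm short. I'll make a tiny nudge, hold, check for drift and hand in.

Request:
{"method": "step_arm", "body": {
  "motion": [
    {"gripper": 1,"dp": [0.014,0.028,0],"twist": 0},
    {"gripper": 1,"dp": [0.014,0.028,0],"twist": 0},
    {"gripper": 1,"dp": [0.014,0.028,0],"twist": 0},
    {"gripper": 1,"dp": [0.014,0.028,0],"twist": 0},
    {"gripper": 1,"dp": [0.014,0.028,0],"twist": 0},
    {"gripper": 1,"dp": [0.014,0.028,0],"twist": 0},
    {"gripper": 1,"dp": [0.014,0.028,0],"twist": 0},
    {"gripper": 1,"dp": [0.014,0.028,0],"twist": 0}
  ]
}}

```text
time_s: 8.82
tool_pos: [0.5458, 0.1868, 0.1211]
ee_rot: [3.138, 0.0, -0.46]
wrist_force: [-6.9, -5.7, 10.4]
width: 0.154
grip_force: 51.2
```

Run:
```python
from h import *
s=status.get_state(); print(s['tool_pos'],s['grip_force'],s['wrist_force'],s['width'])
print(hand_in())
```

```text
[0.5457615  0.18677858 0.12110015] 51.19332432746887 [-6.86500588 -5.67534139 10.36215327] 0.15369396585714581
the job is handed in; nothing more can be done
None
```

I pressed the plunger to its stop and it sprang back up; the shutter was then slid to half travel, within about 1 mm, and the job was handed in at about 9 s with the gripper still holding it there.

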